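# Power up the board and freeze the reading

### The arm

A 6-joint arm with a two-finger parallel gripper is mounted at the origin on the work surface. World frame = base frame: x ahead of the robot, y to its left, z up, the work surface at z = 0. Lengths are in m, angles in degrees, forces in N, time in s.
With the tool pointing down it reaches from about 0.35 to 0.875 m from the base axis. Payload 4.2 kg.
Tool frame: the origin (TCP) lies at the very end of the fingers, on their centre line; the grasp point (between the pads) lies 19 mm behind it (r.grip_point_offset is the distance from the TCP to the grasp point, in m); z points along the fingers, y is the line along which they close (so a half turn about z gives the same grasp; the last joint's range is limited). The gripper opens to 87 mm and grips with 3 to 60 N. Pads are 19 mm wide; open, the fingers measure 117 mm over their backs; the gripper's body (75 mm by 190 mm) begins 51 mm behind the grasp point.
Start: joints at [-60.928, 22.042, 0.453, 0, -68.411, -14.817], TCP at [0.154, -0.606, 0.223] pointing down, gripper open.
Joint ranges: [-179.83, 179.83], [-69.29, 118.12], [-61.27, 80.66], [-181.25, 117.63], [-171.15, -9.14], [-177.46, 177.46]. Speed limits (degrees/s): [159.86, 159.86, 180, 180, 180, 180].

### API

Orientations are given as a 3x3 rotation matrix whose columns are the frame's x, y, z axes.
In Python, from station import r gives the robot as it stands.
- The arm moves only by the tool move_arm, never from a script. Its argument "series" is a list of rows, each a list of 3 entries, a list of its own where there are three numbers: the turn, a rotation vector about the tool's x, y, z as a fraction of full scale, then the shift along the tool's x, y, z as a fraction of full scale, then the opening, from 0 (shut) to 1 (fully open). A call has 1 to 12 rows; each row shifts and turns the commanded pose from where the row before left it, along the tool's axes as they then stand; what a row does not reach is not made up. Full scale, the value 1, is 0.5 m for a shift and 0.1 rad for a turn. A row lasts 1/10 s, in which the tool goes at most 50 mm and 8.59 degrees, less where a joint would pass 70% of its speed; a pose out of reach is approached as far as the arm can. A call with a number of a shift or a turn outside -1 to 1 is refused whole. A call with a gripper value outside its range is refused whole. The fingers move at their own pace and stop on an object; the grip force is fixed at half the most. Time passes only in rows, so rows that do not move let the fingers close. It gives the time, the measured TCP pose, the force, the opening and the grip force at its end, in the units of the state.
- r.sense(): the state, without advancing time (a new reading comes with each control period).
- r.capture(name): name is "scene" or "side" or "wrist"; returns a dict with "img" (480x640x3 uint8, red, green, blue), "fx", "fy", "cx", "cy" (pixels), "k1" (the pictures are not rectified: a ray, as slopes to the right and down, at radius r is drawn at 1 + k1 r^2 times it, then the intrinsics apply), "origin" and "orientation" of the camera in the world. Camera axes: x right, y up, looking along -z (the intrinsics and any distortion apply to the point x, -y, -z); pixel columns grow to the right and rows downward; lengths in m; the calibration is good to about 2 mm. A picture is of the moment at which its call begins. There is no depth.
- r.finish_job(): hands the job in; it is judged then, once.
Trained networks look in the newest picture that a camera, given by its name, has taken for a name from the list of things; names that differ only in an ending like _2 or _b are one class to them, and where a whole thing is asked for, a point or a joint stands for the part that bears it (a point fixed in the world has none). Each returns a list of dicts, best first, with "score" (0 to 1); they miss things now and then, are a little off and sometimes report something else, mostly with a low value. They report only what shows in the picture. A call takes as long as a camera call. They do not tell look-alikes from the thing itself.
- r.cut_out(target, camera): "pixels" (480x640 bool, what is visible of it) and "centre" ([column, row] in pixels, amid what is visible of it).
- r.pinpoint(target, camera): "centre" ([column, row] in pixels: a listed point, or the origin of a listed thing).
The state is a dict: "time_s": time; "joints": joint angles; "joint_velocities": joint speeds; "effort": joint torques, N m; "tcp_pos": TCP position; "ee_rot": TCP orientation; "wrist_force": force on the tool from outside, world axes, zero at the start; "moment": the same for the moment, N m; "gripper_width": opening from 0.0 (shut) to 1.0 (fully open); "gripper_force": force on a finger pad.
Only numpy, scipy, OpenCV 4.12 (cv2) and the standard library are available. Lean on these libraries where they do the work, as an engineer would, in place of code of your own. Each camera call takes 0.05 s, during which the arm holds its last target. There are 200 camera calls.

### The job

Power up the repaired board and freeze the meter's reading by pressing three controls with the fingertips (nothing needs gripping): first press the raised end of the rocker on the extension strip fully down, then push the round button on the green board fully in until it stays, then press the oblong key on the multimeter fully down and let it spring back. Leave the board's square button, the meter's round key and the loose things on the bench alone, and do not shove or lift the strip or the meter.

Things in the scene. Friction and masses are not known exactly. Their poses are not given: they have to be found in the camera images.
- strip: loose white extension strip, 210 x 56 x 36 mm high, lying on the bench; origin at its underside straight below the rocker's pivot; +x runs along the strip to its three round sockets, z up. Its body spans x -35 to +175 mm; small ridges 38.5 mm high stand at x -30 and +30 mm before and behind the rocker.
- rocker (a joint): tilt of the V-shaped black rocker switch in the strip (48 mm long along the strip, 24 mm wide). About 0 to 0.08 rad at the start: off, the end towards the sockets raised. Pressing that end down increases it to 0.40 rad (stop): on, the wing by the sockets level, its surface about 45 mm above the bench. It stays where it is left; about 2.5 N at its end moves it.
- rocker_press (a point): point on top of the rocker's end towards the sockets (the end to press), 18.5 mm from the pivot; it goes down about 7 mm, from about 52 to 45 mm above the bench, when the rocker is fully over
- board: green circuit board, 150 x 112 mm, in an aluminium holder fixed to the bench, upper face 27 mm above the bench; origin at bench level below the midpoint between its two white push buttons; they lie at y +32 mm (round) and y -32 mm (square), the board runs from x -55 to +95 mm; other components within 40 mm are at most 4 mm high
- power_button (a joint): how far the round-capped power button of the board is pushed down: 0 out, 0.005 m fully in. Latching: it stays in when pushed home; about 2.5 N moves it.
- power_button_top (a point): centre of the top of the round power button, 20 mm across, 44 mm above the bench when out
- reset_button (a joint): travel of the square-capped reset button (0 to 0.005 m, springs back); leave alone
- reset_button_top (a point): centre of the top of the square reset button, 18 x 18 mm; leave alone
- meter: loose hand multimeter lying on its back, red case 186 x 96 mm, black face 42 mm above the bench, dial on the robot's side, display on the far side (+x); origin at its underside below the midpoint between its two white keys, which lie at y -29 mm (oblong) and y +29 mm (round)
- hold_key (a joint): travel of the oblong hold key: 0 out, 0.005 m fully in; a spring returns it; 1.5 N starts it, 5 N pushes it fully in
- hold_key_top (a point): centre of the top of the oblong hold key, 30 mm along the meter x 12 mm, 52 mm above the bench when out
- range_key (a joint): travel of the round range key of the meter (0 to 0.005 m, springs back); leave alone
- range_key_top (a point): centre of the top of the round range key, 18 mm across, 52 mm above the bench; leave alone
- spool: blue solder spool standing on its flange, 40 mm across, 26 mm high; origin under its centre; leave alone
- spool_far: second blue solder spool like the first, at the far side of the mat; leave alone
- flux: small upright white-capped bottle, 30 mm across, 55 mm high; origin under its centre; leave alone
- tweezers: dark steel tweezers lying flat, 120 mm long, 6 mm high; leave alone
- syringe: white paste syringe lying flat, about 120 mm long, 18 mm high; leave alone
- shield: small upturned steel shield can, 26 x 30 mm, 6 mm high; leave alone
- driver: screwdriver lying at the far side of the mat, 160 mm long; leave alone
There are look-alikes about, which are no part of the job. There is more than one size of the board; the one meant has the size given above.

How it is judged:
By the outcome, as a careful person would: the job done as asked, in the order asked, and still so for the second after the job is handed in, with the robot touching nothing.
It also fails if it takes over 48 s, if anything falls off the work surface, if the arm or the gripper's body presses on something with over 40 N, if the wrist force passes 120 N, or if a joint passes its speed limit or range.

## Working session

There is one attempt and no reset: what is moved stays moved. The work goes in short steps, Python scripts to look and compute and a tool call to move; the robot and the scene stay as the last step left them, time stands still between calls to the robot, and variables do not carry over. Pictures are saved under pics/ and viewed, at most 10 in all, crops included, and the job is handed in when it is done.

Besides the shell and the picture viewer there is one more tool, called after "Request:" as name([rows], argument=value, ...), one row to a line, values as JSON. move_arm: Moves the arm, as the interface text tells. Its arguments: {"type":"object","properties":{"series":{"type":"array"}},"required":["series"]}

```bash
mkdir -p pics; ls
cat > h.py <<'E'
import numpy as np, cv2
from station import r
def ray(c,px):
    K=np.array([[c["fx"],0,c["cx"]],[0,c["fy"],c["cy"]],[0,0,1.]])
    u=cv2.undistortPoints(np.array([[px]],float),K,np.array([c["k1"],0,0,0,0.]))[0,0]
    return np.array(c["orientation"])@np.array([u[0],-u[1],-1])
def at(c,px,z):
    d=ray(c,px);o=np.array(c["origin"]);return o+d*(z-o[2])/d[2]
def proj(c,P):
    q=np.array(c["orientation"]).T@(np.array(P)-np.array(c["origin"]))
    u=np.array([q[0],-q[1]])/-q[2];u=u*(1+c["k1"]*(u@u))
    return u*[c["fx"],c["fy"]]+[c["cx"],c["cy"]]
Z=dict(rocker_press=.052,power_button_top=.044,reset_button_top=.044,hold_key_top=.052,range_key_top=.052,strip=0,board=0,meter=0)
E
python3 - <<'E'
from h import *
for n in("scene","side","wrist"):
    c=r.capture(n);cv2.imwrite(f"pics/{n}0.png",c["img"][:,:,::-1])
    print(n,np.round(c["origin"],3),np.round(c["orientation"],2).tolist(),c["fx"])
    if n=="wrist":continue
    for t,z in Z.items():
        for d in r.pinpoint(t,n)[:3]:print(n,t,round(d["score"],2),np.round(d["centre"]),np.round(at(c,d["centre"],z),3))
s=r.sense();print(s["time_s"],s["ee_rot"])
E
```

```text
pics
scene [0.966 0.549 0.63 ] [[-0.8, -0.38, 0.46], [0.59, -0.5, 0.63], [-0.01, 0.78, 0.63]] 479.13418649528546
scene rocker_press 0.77 [327. 241.] [ 0.523 -0.039  0.052]
scene power_button_top 0.56 [415. 454.] [0.694 0.378 0.044]
scene power_button_top 0.51 [486. 374.] [0.519 0.352 0.044]
scene power_button_top 0.45 [506. 373.] [0.496 0.369 0.044]
scene reset_button_top 0.46 [481. 344.] [0.481 0.309 0.044]
scene reset_button_top 0.43 [396. 431.] [0.691 0.338 0.044]
scene reset_button_top 0.31 [332. 244.] [ 0.515 -0.032  0.044]
scene hold_key_top 0.49 [259. 176.] [ 0.501 -0.335  0.052]
scene range_key_top 0.57 [270. 184.] [ 0.5   -0.29   0.052]
scene range_key_top 0.5 [333. 240.] [ 0.513 -0.033  0.052]
scene strip 0.95 [340. 263.] [ 0.507 -0.019  0.   ]
scene strip 0.46 [260. 179.] [ 0.466 -0.398  0.   ]
scene board 0.98 [406. 453.] [0.682 0.356 0.   ]
scene board 0.75 [488. 375.] [0.486 0.34  0.   ]
scene meter 0.96 [268. 198.] [ 0.498 -0.309  0.   ]
scene meter 0.64 [483. 375.] [0.492 0.334 0.   ]
side [ 0.462 -0.697  0.592] [[0.99, 0.08, -0.13], [-0.15, 0.57, -0.81], [0.01, 0.82,
[... 208 characters left out ...]
reset_button_top 0.61 [341. 175.] [0.682 0.333 0.044]
side reset_button_top 0.46 [257. 186.] [0.485 0.31  0.044]
side hold_key_top 0.65 [297. 428.] [ 0.497 -0.332  0.052]
side range_key_top 0.55 [298. 393.] [ 0.505 -0.279  0.052]
side strip 0.56 [281. 295.] [ 0.506 -0.022  0.   ]
side board 0.79 [262. 200.] [0.493 0.318 0.   ]
side board 0.67 [339. 189.] [0.681 0.343 0.   ]
side meter 0.91 [298. 434.] [ 0.5   -0.306  0.   ]
wrist [ 0.083 -0.623  0.385] [[-0.25, -0.93, -0.26], [0.97, -0.24, -0.07], [-0.0, -0.27, 0.96]] 347.8005197031489
0.95 [[-9.69211440e-01 -2.46229941e-01 -8.76594719e-06]
 [-2.46229941e-01  9.69211440e-01 -1.25017605e-05]
 [ 1.15743641e-05 -9.95841069e-06 -1.00000000e+00]]
```

View pics/scene0.png

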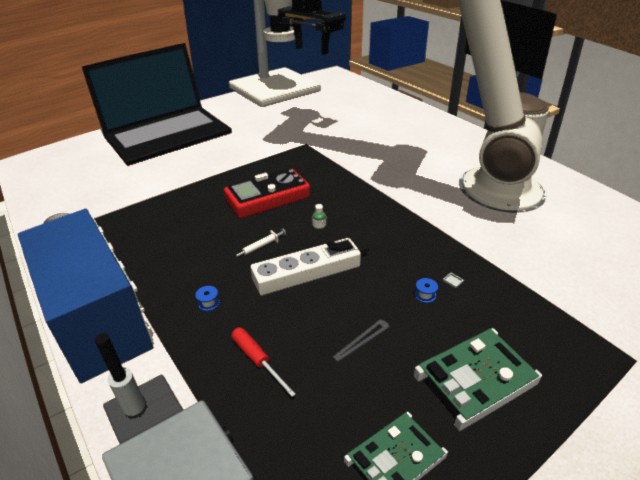

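View pics/side0.png

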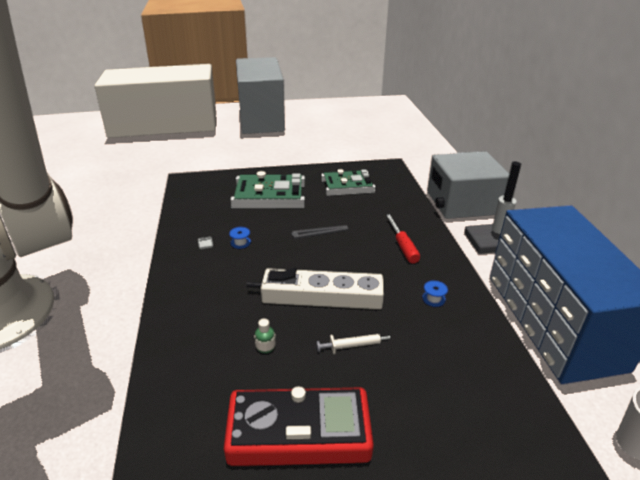

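The scene picture shows the larger board around (480,375) with its round button at (506,373), the small look-alike board at (400,455), the strip with its rocker at (340,245) and the meter at (265,190). The side picture agrees with this. The networks' coordinates are consistent with the given sizes: the buttons are about 65 mm apart and the rocker about 18 mm from the strip origin. I'll square the tool, shut the fingers and go above the rocker.

Request:
move_arm([
  [[0, 0, 0.83], [0, 0, 0], 0],
  [[0, 0, 0.83], [0, 0, 0], 0],
  [[0, 0, 0.83], [0, 0, 0], 0],
  [[0, 0, 0], [-0.053, 0.083, 0], 0],
  [[0, 0, 0], [-0.053, 0.083, 0], 0],
  [[0, 0, 0], [-0.053, 0.083, 0], 0],
  [[0, 0, 0], [-0.053, 0.083, 0], 0],
  [[0, 0, 0], [-0.053, 0.083, 0], 0],
  [[0, 0, 0], [-0.053, 0.083, 0], 0],
  [[0, 0, 0], [-0.053, 0.083, 0], 0],
  [[0, 0, 0], [-0.053, 0.083, 0], 0],
  [[0, 0, 0], [-0.053, 0.083, 0], 0],
])

```text
time_s: 2.15
tcp_pos: [0.3933, -0.2305, 0.2231]
ee_rot: [[-1.0, 0.0, 0.001], [0.0, 1.0, -0.0], [-0.001, -0.0, -1.0]]
wrist_force: [1.1, -0.5, 0.5]
gripper_width: 0.035
gripper_force: 0.0
```

Request:
move_arm([
  [[0, 0, 0], [-0.053, 0.083, 0], 0],
  [[0, 0, 0], [-0.053, 0.083, 0], 0],
  [[0, 0, 0], [-0.053, 0.083, 0], 0],
  [[0, 0, 0], [-0.053, 0.083, 0], 0],
  [[0, 0, 0], [-0.053, 0.083, 0.0], 0],
  [[0, 0, 0], [0, 0, 0], 0],
  [[0, 0, 0], [0, 0, 0], 0],
])

```text
time_s: 2.85
tcp_pos: [0.5252, -0.0238, 0.2222]
ee_rot: [[-1.0, -0.002, -0.001], [-0.002, 1.0, -0.0], [0.001, -0.0, -1.0]]
wrist_force: [-0.7, -1.0, 0.4]
gripper_width: 0.004
gripper_force: 0.0
```

```bash
cat > look.py <<'E'
import sys
from h import *
n=sys.argv[1]
c=r.capture("wrist");cv2.imwrite(f"pics/{n}.png",c["img"][:,:,::-1])
for t in sys.argv[2:]:
    for d in r.pinpoint(t,"wrist")[:3]:print(t,round(d["score"],2),np.round(d["centre"]),np.round(at(c,d["centre"],Z[t]),4))
s=r.sense();print(s["time_s"],np.round(s["tcp_pos"],4),np.round(s["ee_rot"],3).tolist(),s["wrist_force"],s["gripper_width"])
E
python3 look.py w1 rocker_press strip
```

```text
rocker_press 0.86 [314. 224.] [ 0.5241 -0.0216  0.052 ]
rocker_press 0.59 [318. 201.] [ 0.5015 -0.0179  0.052 ]
strip 0.7 [318. 200.] [ 0.5085 -0.0176  0.    ]
strip 0.68 [ 56. 205.] [ 0.5133 -0.3182  0.    ]
3.0 [ 0.5244 -0.0256  0.2226] [[-1.0, 0.001, -0.0], [0.001, 1.0, -0.0], [0.0, -0.0, -1.0]] [ 0.64070892  0.48382437 -0.05825692] 0.0048501678021709805
```

View pics/w1.png

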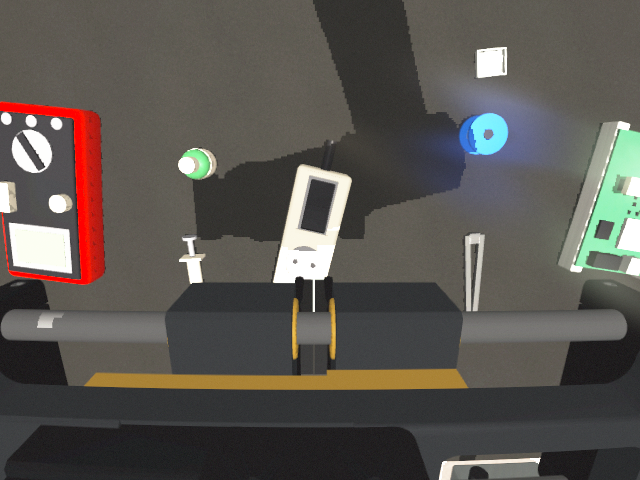

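The rocker lies with the strip yawed about -12°, its pressed end at image (314,224), giving (0.524, -0.022) against the TCP at (0.5244, -0.0256). I'll go down on it.

Request:
move_arm([
  [[0, 0, 0], [-0.002, 0.008, 0.06], 0],
  [[0, 0, 0], [0, 0, 0.06], 0],
  [[0, 0, 0], [0, 0, 0.06], 0],
  [[0, 0, 0], [0, 0, 0.06], 0],
  [[0, 0, 0], [0, 0, 0.06], 0],
  [[0, 0, 0], [0, 0, 0.02], 0],
  [[0, 0, 0], [0, 0, 0.01], 0],
  [[0, 0, 0], [0, 0, 0.008], 0],
  [[0, 0, 0], [0, 0, 0.006], 0],
  [[0, 0, 0], [0, 0, 0.006], 0],
  [[0, 0, 0], [0, 0, 0.004], 0],
  [[0, 0, 0], [0, 0, 0], 0],
])

```text
time_s: 4.2
tcp_pos: [0.5271, -0.0204, 0.0461]
ee_rot: [[-1.0, 0.0, 0.003], [0.0, 1.0, 0.001], [-0.003, 0.001, -1.0]]
wrist_force: [1.3, -0.2, 2.4]
gripper_width: 0.004
gripper_force: 1.2
```

```bash
python3 look.py w2 rocker_press
```

```text
rocker_press 0.47 [314. 238.] [ 0.4949 -0.0191  0.052 ]
4.3 [ 0.5265 -0.0204  0.0459] [[-1.0, 0.0, 0.001], [0.0, 1.0, 0.001], [-0.001, 0.001, -1.0]] [1.40601485 0.53531984 2.61614847] 0.004142980666083061
```

Contact is at about 2.5 N and the rocker is still moving. I'll go down in 0.5–1 mm steps until the stop shows in the force.

Request:
move_arm([
  [[0, 0, 0], [0, 0, 0.002], 0],
  [[0, 0, 0], [0, 0, 0.001], 0],
  [[0, 0, 0], [0, 0, 0], 0],
  [[0, 0, 0], [0, 0, 0], 0],
])

```text
time_s: 4.7
tcp_pos: [0.5266, -0.0204, 0.0453]
ee_rot: [[-1.0, -0.001, 0.001], [-0.001, 1.0, 0.0], [-0.001, 0.0, -1.0]]
wrist_force: [0.1, 1.5, 9.9]
gripper_width: 0.004
gripper_force: 4.9
```

Request:
move_arm([
  [[0, 0, 0], [0, 0, 0.001], 0],
  [[0, 0, 0], [0, 0, 0.001], 0],
  [[0, 0, 0], [0, 0, 0], 0],
])

```text
time_s: 5.0
tcp_pos: [0.5267, -0.0204, 0.0452]
ee_rot: [[-1.0, -0.001, 0.002], [-0.001, 1.0, -0.0], [-0.002, -0.0, -1.0]]
wrist_force: [-2.3, 1.7, 15.7]
gripper_width: 0.004
gripper_force: 7.9
```

Request:
move_arm([
  [[0, 0, 0], [0, 0, -0.02], 0],
  [[0, 0, 0], [0, 0, -0.06], 0],
  [[0, 0, 0], [0, 0, -0.08], 0],
  [[0, 0, 0], [0, 0, -0.08], 0],
  [[0, 0, 0], [0, 0, -0.08], 0],
  [[0, 0, 0], [0, 0, -0.02], 0],
  [[0, 0, 0], [0, 0, 0], 0],
  [[0, 0, 0], [0, 0, 0], 0],
])

```text
time_s: 5.8
tcp_pos: [0.5244, -0.0208, 0.2112]
ee_rot: [[-1.0, 0.001, -0.004], [0.001, 1.0, 0.0], [0.004, 0.0, -1.0]]
wrist_force: [-0.1, 0.1, -0.1]
gripper_width: 0.005
gripper_force: 0.0
```

```bash
python3 look.py w3 rocker_press strip; python3 -c "
import cv2
i=cv2.imread('pics/w3.png')[140:290,230:410];cv2.imwrite('pics/w3c.png',cv2.resize(i,None,fx=4,fy=4,interpolation=2))"
```

```text
rocker_press 0.7 [ 54. 193.] [ 0.4898 -0.2668  0.052 ]
rocker_press 0.66 [311. 227.] [ 0.523 -0.022  0.052]
strip 0.74 [314. 203.] [ 0.5083 -0.0189  0.    ]
5.95 [ 0.5248 -0.021   0.211 ] [[-1.0, 0.0, -0.005], [0.0, 1.0, -0.001], [0.005, -0.001, -1.0]] [-0.15477784 -0.08930442  0.12000921] 0.00602452514802076
```

View pics/w3c.png

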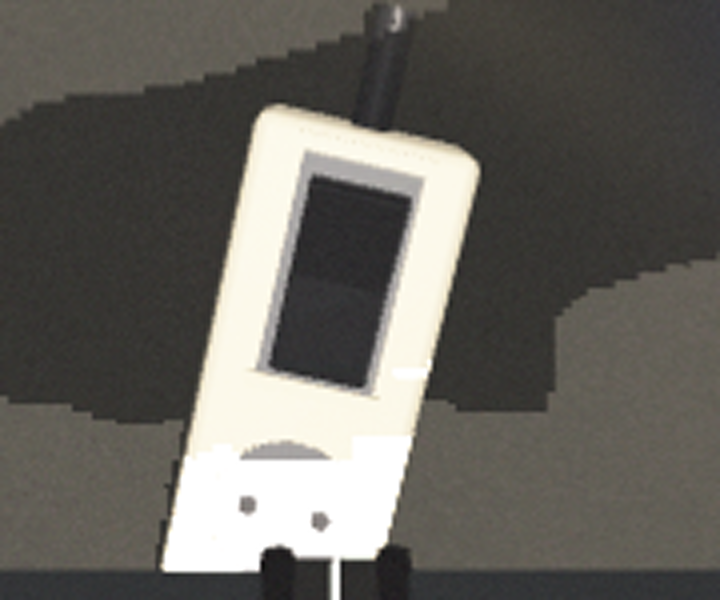

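The crop shows the two wings now shaded the other way and the strip not moved. Together with 16 N at a height of 45 mm, this means the rocker is on. Now to the big board.

Request:
move_arm([
  [[0, 0, 0], [0.008, 0.098, 0], 0],
  [[0, 0, 0], [0.008, 0.098, 0], 0],
  [[0, 0, 0], [0.008, 0.098, 0], 0],
  [[0, 0, 0], [0.008, 0.098, 0], 0],
  [[0, 0, 0], [0.008, 0.098, 0], 0],
  [[0, 0, 0], [0.008, 0.098, 0], 0],
  [[0, 0, 0], [0.008, 0.098, 0], 0],
  [[0, 0, 0], [0.008, 0.098, 0], 0],
  [[0, 0, 0], [0, 0, 0], 0],
  [[0, 0, 0], [0, 0, 0], 0],
])

```text
time_s: 6.95
tcp_pos: [0.4932, 0.3719, 0.2108]
ee_rot: [[-1.0, -0.002, -0.003], [-0.002, 1.0, -0.003], [0.003, -0.003, -1.0]]
wrist_force: [0.3, -0.5, -0.4]
gripper_width: 0.002
gripper_force: 0.0
```

```bash
python3 look.py w4 power_button_top reset_button_top board
```

```text
power_button_top 0.75 [314. 229.] [0.4962 0.3729 0.044 ]
reset_button_top 0.95 [247. 215.] [0.4825 0.3084 0.044 ]
board 0.9 [282. 213.] [0.488  0.3383 0.    ]
board 0.58 [301. 372.] [0.6891 0.3569 0.    ]
7.15 [0.4942 0.3699 0.2128] [[-1.0, 0.002, -0.001], [0.002, 1.0, -0.001], [0.001, -0.001, -1.0]] [ 0.63806601  0.37434347 -0.43006733] 0.0014118747389764805
```

View pics/w4.png

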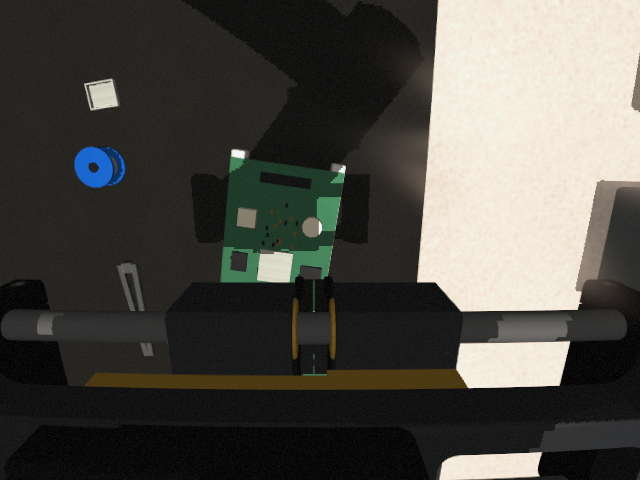

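The round button is at (313,227), the square one at (247,215); the spacing is 66 mm, so this is the right board. Pressing at (0.495, 0.373).

Request:
move_arm([
  [[0, 0, 0], [-0.003, 0.006, 0.064], 0],
  [[0, 0, 0], [0, 0, 0.064], 0],
  [[0, 0, 0], [0, 0, 0.064], 0],
  [[0, 0, 0], [0, 0, 0.064], 0],
  [[0, 0, 0], [0, 0, 0.064], 0],
  [[0, 0, 0], [0, 0, 0.006], 0],
  [[0, 0, 0], [0, 0, 0.006], 0],
  [[0, 0, 0], [0, 0, 0.004], 0],
  [[0, 0, 0], [0, 0, 0.004], 0],
  [[0, 0, 0], [0, 0, 0.003], 0],
  [[0, 0, 0], [0, 0, 0.003], 0],
  [[0, 0, 0], [0, 0, 0], 0],
])

```text
time_s: 8.35
tcp_pos: [0.4965, 0.375, 0.041]
ee_rot: [[-1.0, -0.0, 0.002], [-0.0, 1.0, 0.002], [-0.002, 0.002, -1.0]]
wrist_force: [1.6, -0.2, 2.2]
gripper_width: 0.007
gripper_force: 1.2
```

Request:
move_arm([
  [[0, 0, 0], [0, 0, 0.001], 0],
  [[0, 0, 0], [0, 0, 0], 0],
  [[0, 0, 0], [0, 0, 0], 0],
])

```text
time_s: 8.65
tcp_pos: [0.496, 0.3747, 0.0398]
ee_rot: [[-1.0, 0.0, 0.001], [0.0, 1.0, 0.001], [-0.001, 0.001, -1.0]]
wrist_force: [2.1, 1.5, 2.4]
gripper_width: 0.002
gripper_force: 1.2
```

Request:
move_arm([
  [[0, 0, 0], [0, 0, 0.002], 0],
  [[0, 0, 0], [0, 0, 0.001], 0],
  [[0, 0, 0], [0, 0, 0], 0],
  [[0, 0, 0], [0, 0, 0], 0],
])

```text
time_s: 9.05
tcp_pos: [0.496, 0.3747, 0.0393]
ee_rot: [[-1.0, -0.0, 0.001], [-0.0, 1.0, 0.001], [-0.001, 0.001, -1.0]]
wrist_force: [-0.6, 0.6, 7.9]
gripper_width: 0.009
gripper_force: 3.8
```

Request:
move_arm([
  [[0, 0, 0], [0, 0, 0.002], 0],
  [[0, 0, 0], [0, 0, 0.001], 0],
  [[0, 0, 0], [0, 0, 0], 0],
  [[0, 0, 0], [0, 0, 0], 0],
])

```text
time_s: 9.45
tcp_pos: [0.4961, 0.3748, 0.0392]
ee_rot: [[-1.0, -0.001, 0.002], [-0.001, 1.0, 0.001], [-0.002, 0.001, -1.0]]
wrist_force: [-1.9, -1.4, 13.6]
gripper_width: 0.006
gripper_force: 6.9
```

Request:
move_arm([
  [[0, 0, 0], [0, 0, -0.02], 0],
  [[0, 0, 0], [0, 0, -0.06], 0],
  [[0, 0, 0], [0, 0, -0.08], 0],
  [[0, 0, 0], [0, 0, -0.08], 0],
  [[0, 0, 0], [0, 0, -0.08], 0],
  [[0, 0, 0], [0, 0, -0.03], 0],
  [[0, 0, 0], [0, 0, 0], 0],
  [[0, 0, 0], [0, 0, 0], 0],
])

```text
time_s: 10.25
tcp_pos: [0.4945, 0.3734, 0.21]
ee_rot: [[-1.0, 0.001, -0.003], [0.001, 1.0, -0.002], [0.003, -0.002, -1.0]]
wrist_force: [-0.7, 0.6, 0.1]
gripper_width: 0.006
gripper_force: 0.0
```

```bash
python3 look.py w5 power_button_top reset_button_top; python3 -c "
import cv2
o=[cv2.resize(cv2.imread(f'pics/{n}.png')[150:280,200:360],None,fx=2.4,fy=2.4,interpolation=2) for n in('w4','w5')];cv2.imwrite('pics/w5c.png',cv2.hconcat(o))"
```

```text
power_button_top 0.88 [310. 226.] [0.4946 0.3709 0.044 ]
power_button_top 0.17 [281. 214.] [0.4824 0.3435 0.044 ]
reset_button_top 0.59 [244. 216.] [0.4848 0.3074 0.044 ]
10.4 [0.4947 0.3734 0.2092] [[-1.0, 0.0, -0.003], [0.0, 1.0, -0.003], [0.003, -0.003, -1.0]] [-0.13643007 -0.08701651 -0.84858072] 0.0015042172724638251
```

View pics/w5c.png

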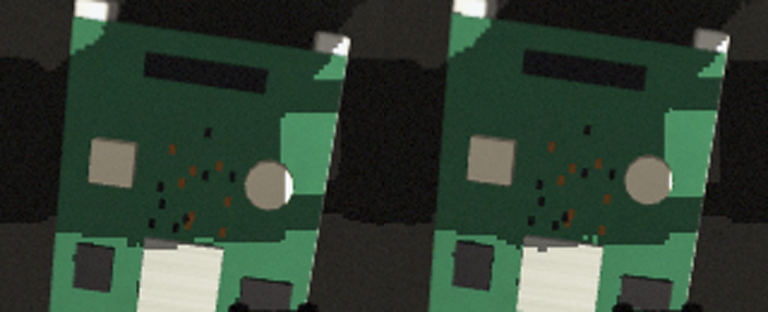

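The cap's lit edge has shrunk from w4 to w5 (it sits lower), and it bottomed at 39 mm with 14 N. It has latched. Now to the meter.

Request:
move_arm([
  [[0, 0, 0], [0, -0.094, 0], 0],
  [[0, 0, 0], [0, -0.094, 0], 0],
  [[0, 0, 0], [0, -0.094, 0], 0],
  [[0, 0, 0], [0, -0.094, 0], 0],
  [[0, 0, 0], [0, -0.094, 0], 0],
  [[0, 0, 0], [0, -0.094, 0], 0],
  [[0, 0, 0], [0, -0.094, 0], 0],
  [[0, 0, 0], [0, -0.094, 0], 0],
  [[0, 0, 0], [0, -0.094, 0], 0],
  [[0, 0, 0], [0, -0.094, 0], 0],
  [[0, 0, 0], [0, -0.094, 0], 0],
  [[0, 0, 0], [0, -0.094, 0], 0],
])

```text
time_s: 11.6
tcp_pos: [0.4946, -0.1916, 0.2103]
ee_rot: [[-1.0, 0.0, -0.002], [0.0, 1.0, 0.0], [0.002, 0.0, -1.0]]
wrist_force: [1.1, 0.6, -0.2]
gripper_width: 0.003
gripper_force: 0.0
```

Request:
move_arm([
  [[0, 0, 0], [0, -0.094, 0], 0],
  [[0, 0, 0], [0, -0.094, 0], 0],
  [[0, 0, 0], [0, -0.094, 0], 0],
  [[0, 0, 0], [0, 0, 0], 0],
  [[0, 0, 0], [0, 0, 0], 0],
])

```text
time_s: 12.1
tcp_pos: [0.4944, -0.3315, 0.2096]
ee_rot: [[-1.0, 0.003, -0.003], [0.003, 1.0, 0.002], [0.003, 0.002, -1.0]]
wrist_force: [0.4, 0.8, -0.2]
gripper_width: 0.007
gripper_force: 0.0
```

```bash
python3 look.py w6 hold_key_top range_key_top meter
```

```text
hold_key_top 0.94 [311. 232.] [ 0.4985 -0.3326  0.052 ]
range_key_top 0.68 [371. 237.] [ 0.503  -0.2757  0.052 ]
meter 0.95 [336. 221.] [ 0.4985 -0.3052  0.    ]
12.3 [ 0.4956 -0.3295  0.2114] [[-1.0, -0.002, -0.001], [-0.002, 1.0, 0.0], [0.001, 0.0, -1.0]] [-0.1347112   0.36468001  0.02304178] 0.005592902587967554
```

View pics/w6.png

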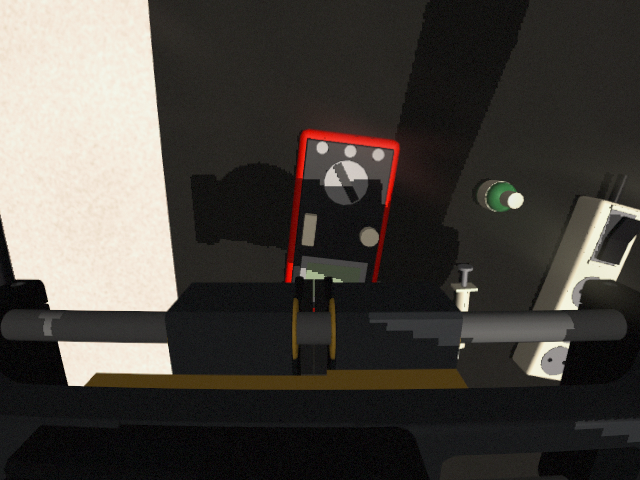

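The hold key is at (310,230) and the round key at (369,237), 57 mm apart as specified. Pressing at (0.498, -0.333).

Request:
move_arm([
  [[0, 0, 0], [-0.004, -0.006, 0.06], 0],
  [[0, 0, 0], [0, 0, 0.06], 0],
  [[0, 0, 0], [0, 0, 0.06], 0],
  [[0, 0, 0], [0, 0, 0.06], 0],
  [[0, 0, 0], [0, 0, 0.06], 0],
  [[0, 0, 0], [0, 0, 0.008], 0],
  [[0, 0, 0], [0, 0, 0.005], 0],
  [[0, 0, 0], [0, 0, 0.004], 0],
  [[0, 0, 0], [0, 0, 0.004], 0],
  [[0, 0, 0], [0, 0, 0.003], 0],
  [[0, 0, 0], [0, 0, 0.002], 0],
  [[0, 0, 0], [0, 0, 0], 0],
])

```text
time_s: 13.5
tcp_pos: [0.4986, -0.334, 0.0496]
ee_rot: [[-1.0, -0.0, 0.003], [-0.0, 1.0, -0.001], [-0.003, -0.001, -1.0]]
wrist_force: [0.7, 0.7, 4.2]
gripper_width: 0.003
gripper_force: 1.6
```

Request:
move_arm([
  [[0, 0, 0], [0, 0, 0.001], 0],
  [[0, 0, 0], [0, 0, 0], 0],
  [[0, 0, 0], [0, 0, 0], 0],
])

```text
time_s: 13.8
tcp_pos: [0.4985, -0.3341, 0.0486]
ee_rot: [[-1.0, -0.0, 0.002], [-0.0, 1.0, -0.001], [-0.002, -0.001, -1.0]]
wrist_force: [2.8, 1.1, 3.8]
gripper_width: 0.003
gripper_force: 2.0
```

Request:
move_arm([
  [[0, 0, 0], [0, 0, 0.002], 0],
  [[0, 0, 0], [0, 0, 0.002], 0],
  [[0, 0, 0], [0, 0, 0], 0],
  [[0, 0, 0], [0, 0, 0], 0],
])

```text
time_s: 14.2
tcp_pos: [0.4985, -0.3341, 0.0474]
ee_rot: [[-1.0, -0.0, 0.002], [-0.0, 1.0, -0.001], [-0.002, -0.001, -1.0]]
wrist_force: [2.4, 2.9, 8.9]
gripper_width: 0.004
gripper_force: 4.5
```

Request:
move_arm([
  [[0, 0, 0], [0, 0, 0.002], 0],
  [[0, 0, 0], [0, 0, 0], 0],
  [[0, 0, 0], [0, 0, 0], 0],
])

```text
time_s: 14.5
tcp_pos: [0.4986, -0.3341, 0.0473]
ee_rot: [[-1.0, -0.001, 0.002], [-0.001, 1.0, -0.002], [-0.002, -0.002, -1.0]]
wrist_force: [1.3, 3.9, 13.3]
gripper_width: 0.005
gripper_force: 6.7
```

The key is on its stop (force rising with no travel). Lifting off.

Request:
move_arm([
  [[0, 0, 0], [0, 0, -0.01], 0],
  [[0, 0, 0], [0, 0, -0.04], 0],
  [[0, 0, 0], [0, 0, -0.08], 0],
  [[0, 0, 0], [0, 0, -0.08], 0],
  [[0, 0, 0], [0, 0, -0.08], 0],
  [[0, 0, 0], [0, 0, -0.03], 0],
  [[0, 0, 0], [0, 0, 0], 0],
  [[0, 0, 0], [0, 0, 0], 0],
])

```text
time_s: 15.3
tcp_pos: [0.4957, -0.3333, 0.2031]
ee_rot: [[-1.0, 0.001, -0.004], [0.001, 1.0, 0.002], [0.004, 0.002, -1.0]]
wrist_force: [1.0, -0.4, -0.4]
gripper_width: 0.003
gripper_force: 0.0
```

```bash
python3 look.py w7 hold_key_top meter
python3 - <<'E'
from h import *
c=r.capture("side");i=c["img"][:,:,::-1]
o=[cv2.resize(i[y:y+110,230:400],(480,310),interpolation=2) for y in(150,250)]+[cv2.resize(i[370:480,210:380],(480,310),interpolation=2)]
w=cv2.imread("pics/w7.png")[120:290,250:420];o.append(cv2.resize(w,(480,310)))
cv2.imwrite("pics/end.png",cv2.resize(cv2.vconcat([cv2.hconcat(o[:2]),cv2.hconcat(o[2:])]),(800,516)))
E
```

```text
hold_key_top 0.74 [310. 233.] [ 0.4988 -0.335   0.052 ]
meter 0.87 [338. 221.] [ 0.4981 -0.3053  0.    ]
15.45 [ 0.4961 -0.3334  0.2026] [[-1.0, 0.001, -0.005], [0.001, 1.0, 0.002], [0.005, 0.002, -1.0]] [-0.3576972   0.52588457  0.43064747] -0.0001264011097201067
```

View pics/end.png

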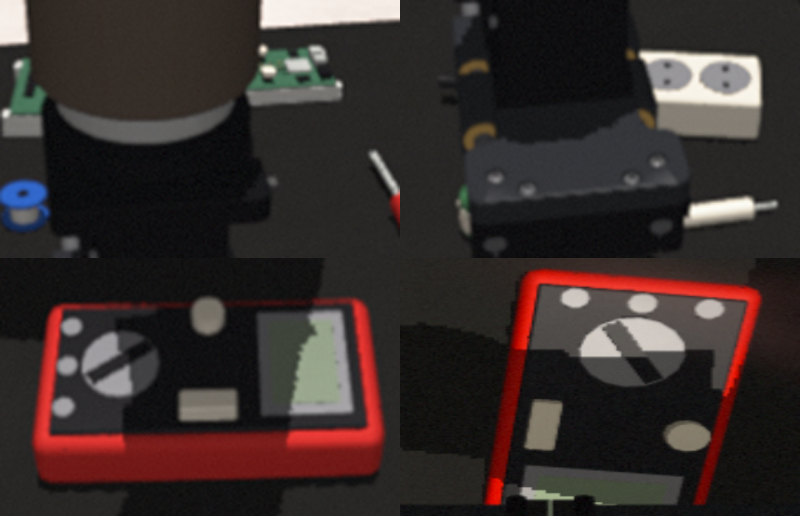

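The meter has not moved and its key is out again. The arm hides the rocker and board from the side, so I'll check once with the scene camera, before against after.

Run:
```python
from h import *
c=r.capture("scene");a=cv2.imread("pics/scene0.png");b=c["img"][:,:,::-1]
f=lambda i,x,y:cv2.resize(i[y:y+60,x:x+80],(400,300),interpolation=2)
cv2.imwrite("pics/chk.png",cv2.vconcat([cv2.hconcat([f(i,300,225),f(i,455,335)]) for i in(a,b)]))
```

```text
(no output)
```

View pics/chk.png

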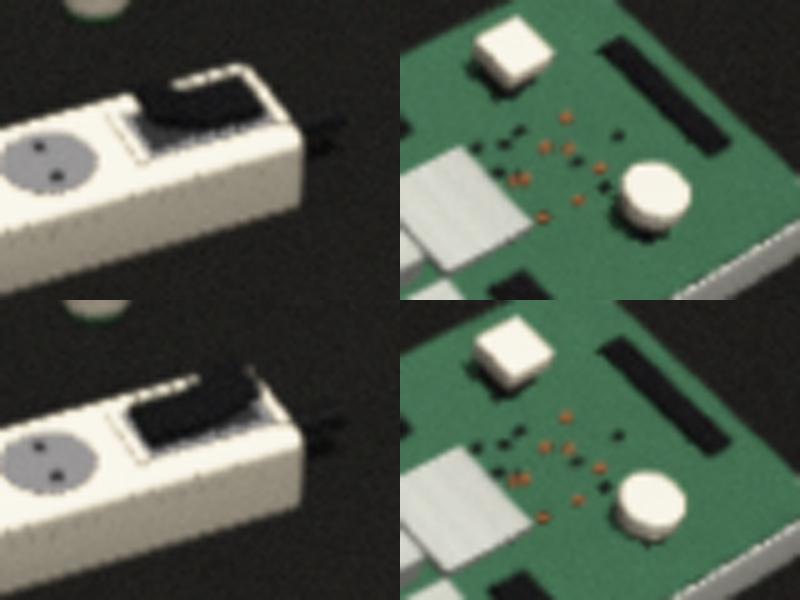

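The rocker has tipped over, the round button is visibly lower, and the strip has not moved.

```bash
python3 -c "
from station import r
print(r.finish_job())"
```

```text
the job is handed in; nothing more can be done
None
```

The job is handed in at about 15.5 s: rocker switched on, round button latched in and hold key pressed and sprung back, in that order, with the strip and meter showing no movement in the pictures.

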